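# Find the case that rattles and hold it out

### The job

One of the three sealed aluminium cases in the blue rack has something loose inside. Lift a case out and, keeping it roughly upright, shake or rock it end to end along its length several times to feel whether something runs back and forth inside; seat each quiet case back flat and square in a pocket of the rack. Hold the rattling case up, level and still, well above the worktop (its underside 10 to 30 cm up) over the middle of the black mat with the yellow border, and finish while still holding it there, with the two quiet cases sitting in the rack and the tin, the battery and the capacitor left where they are.

Things in the scene. Friction and masses are not known exactly. Their poses are not given: they have to be found in the camera images.
- case_a: one of three look-alike cases: sealed die-cast aluminium box, grey lid, orange label and green lamp on top; 46 (x) x 92 (y, its length) x 44 mm high, 0.16 to 0.39 kg empty (differing). Origin: centre of its underside; z up. Grip it across its 46 mm width, above the pocket's rim. Exactly one of the three, any one, in any pocket, holds the loose part; the others are empty
- case_b: one of three look-alike cases: sealed die-cast aluminium box, grey lid, orange label and green lamp on top; 46 (x) x 92 (y, its length) x 44 mm high, 0.16 to 0.39 kg empty (differing). Origin: centre of its underside; z up. Grip it across its 46 mm width, above the pocket's rim. Exactly one of the three, any one, in any pocket, holds the loose part; the others are empty
- case_c: one of three look-alike cases: sealed die-cast aluminium box, grey lid, orange label and green lamp on top; 46 (x) x 92 (y, its length) x 44 mm high, 0.16 to 0.39 kg empty (differing). Origin: centre of its underside; z up. Grip it across its 46 mm width, above the pocket's rim. Exactly one of the three, any one, in any pocket, holds the loose part; the others are empty
- case_a_mid (a point): middle of case a, 22 mm above its origin. The loose part, if in here, is a round steel lump, 31 mm, 120 g (geom loose_part, hidden). It runs 26 mm either way along the case's y when the case is jerked or rocked 0.2 rad or more, then stays at that end while the case is level and still: the moment on the wrist about the case's x, read so, differs by 0.06 N m from end to end; an empty case: 0
- case_b_mid (a point): middle of case b, 22 mm above its origin. The loose part, if in here, is a round steel lump, 31 mm, 120 g (geom loose_part, hidden). It runs 26 mm either way along the case's y when the case is jerked or rocked 0.2 rad or more, then stays at that end while the case is level and still: the moment on the wrist about the case's x, read so, differs by 0.06 N m from end to end; an empty case: 0
- case_c_mid (a point): middle of case c, 22 mm above its origin. The loose part, if in here, is a round steel lump, 31 mm, 120 g (geom loose_part, hidden). It runs 26 mm either way along the case's y when the case is jerked or rocked 0.2 rad or more, then stays at that end while the case is level and still: the moment on the wrist about the case's x, read so, differs by 0.06 N m from end to end; an empty case: 0
- rack: blue plastic rack fixed on the worktop, 72 (x) x 360 (y) x 18 mm high, with three pockets in a row along its y at 122 mm pitch. Origin: centre of its underside; all cases stand parallel to it (their y along the rack's y)
- pocket_left (a point): the left pocket of the rack (rack y = +0.122 m): centre of its floor, where the underside of a case rests, 10 mm above the rack's origin. Pocket 52 x 98 mm, rim 8 mm above its floor
- pocket_middle (a point): the middle pocket of the rack (rack y = 0 m): centre of its floor, where the underside of a case rests, 10 mm above the rack's origin. Pocket 52 x 98 mm, rim 8 mm above its floor
- pocket_right (a point): the right pocket of the rack (rack y = -0.122 m): centre of its floor, where the underside of a case rests, 10 mm above the rack's origin. Pocket 52 x 98 mm, rim 8 mm above its floor
- mat: black rubber mat with a yellow border, 100 (x) x 140 (y) x 3 mm, fixed flat on the worktop beyond the rack. Origin: centre of its underside
- screw_tin: white round tin, 57 mm across, 35 mm high, standing loose to the right; origin at the centre of its underside. Leave alone
- battery: black 9 V block battery standing upright, 18 x 26 x 48 mm, to the right; origin at the centre of its underside. Leave alone
- big_cap: black can capacitor standing upright, 36 mm across, 54 mm high, to the left of the mat; origin at the centre of its underside. Leave alone
Things that resemble listed ones, but are neither listed nor needed, are in the scene too. What is shaped like the case_a but purple is not meant.

How it is judged:
On the way, in this order (a step that is already met when the one before it is completed fails the run):
1. the case with the loose part is held off the rack and the part has run to one end of it (its +y end) (((distance between loose_part and case_a_mid below 0.035 m and height (world z) of case_a above 0.04 m and y of loose_part in the frame of case_a above 0.012 m and contact force between the fingers and case_a above 1 N) or (distance between loose_part and case_b_mid below 0.035 m and height (world z) of case_b above 0.04 m and y of loose_part in the frame of case_b above 0.012 m and contact force between the fingers and case_b above 1 N) or (distance between loose_part and case_c_mid below 0.035 m and height (world z) of case_c above 0.04 m and y of loose_part in the frame of case_c above 0.012 m and contact force between the fingers and case_c above 1 N))).
2. still held up, it is shaken so that the loose part runs to the other end (its -y end) (((distance between loose_part and case_a_mid below 0.035 m and height (world z) of case_a above 0.04 m and y of loose_part in the frame of case_a below -0.012 m and contact force between the fingers and case_a above 1 N) or (distance between loose_part and case_b_mid below 0.035 m and height (world z) of case_b above 0.04 m and y of loose_part in the frame of case_b below -0.012 m and contact force between the fingers and case_b above 1 N) or (distance between loose_part and case_c_mid below 0.035 m and height (world z) of case_c above 0.04 m and y of loose_part in the frame of case_c below -0.012 m and contact force between the fingers and case_c above 1 N))).
At the end, for the whole second after the job is handed in: The rattling case is held by the fingers, underside 0.10 to 0.30 m up, within 40 mm of the mat's centre seen from above, level within 0.2 rad, still; the other two are let go in rack pockets: down within 2.5 mm, centred within 6 mm, level within 0.06 rad, square within 0.1 rad (((distance between loose_part and case_a_mid below 0.035 m and horizontal distance between case_a and mat below 0.04 m and height (world z) of case_a between 0.1 and 0.3 m and angle between case_a's own z axis and vertical below 0.2 rad and linear speed of case_a below 0.03 m/s and contact force between the fingers and case_a above 2 N and z of each of case_b, case_c in the frame of rack below 0.0125 m and angle between each of case_b, case_c's own z axis and vertical below 0.06 rad and angle between the y axis of each of case_b, case_c and the y axis of rack, either way round below 0.1 rad and (horizontal distance between case_b and pocket_left below 0.006 m or horizontal distance between case_b and pocket_middle below 0.006 m or horizontal distance between case_b and pocket_right below 0.006 m) and contact force between the fingers and case_b below 0.1 N and linear speed of each of case_b, case_c below 0.02 m/s and (horizontal distance between case_c and pocket_left below 0.006 m or horizontal distance between case_c and pocket_middle below 0.006 m or horizontal distance between case_c and pocket_right below 0.006 m) and contact force between the fingers and case_c below 0.1 N) or (distance between loose_part and case_b_mid below 0.035 m and horizontal distance between case_b and mat below 0.04 m and height (world z) of case_b between 0.1 and 0.3 m and angle between case_b's own z axis and vertical below 0.2 rad and linear speed of case_b below 0.03 m/s and contact force between the fingers and case_b above 2 N and z of each of case_a, case_c in the frame of rack below 0.0125 m and angle between each of case_a, case_c's own z axis and vertical below 0.06 rad and angle between the y axis of each of case_a, case_c and the y axis of rack, either way round below 0.1 rad and (horizontal distance between case_a and pocket_left below 0.006 m or horizontal distance between case_a and pocket_middle below 0.006 m or horizontal distance between case_a and pocket_right below 0.006 m) and contact force between the fingers and case_a below 0.1 N and linear speed of each of case_a, case_c below 0.02 m/s and (horizontal distance between case_c and pocket_left below 0.006 m or horizontal distance between case_c and pocket_middle below 0.006 m or horizontal distance between case_c and pocket_right below 0.006 m) and contact force between the fingers and case_c below 0.1 N) or (distance between loose_part and case_c_mid below 0.035 m and horizontal distance between case_c and mat below 0.04 m and height (world z) of case_c between 0.1 and 0.3 m and angle between case_c's own z axis and vertical below 0.2 rad and linear speed of case_c below 0.03 m/s and contact force between the fingers and case_c above 2 N and z of each of case_a, case_b in the frame of rack below 0.0125 m and angle between each of case_a, case_b's own z axis and vertical below 0.06 rad and angle between the y axis of each of case_a, case_b and the y axis of rack, either way round below 0.1 rad and (horizontal distance between case_a and pocket_left below 0.006 m or horizontal distance between case_a and pocket_middle below 0.006 m or horizontal distance between case_a and pocket_right below 0.006 m) and contact force between the fingers and case_a below 0.1 N and linear speed of each of case_a, case_b below 0.02 m/s and (horizontal distance between case_b and pocket_left below 0.006 m or horizontal distance between case_b and pocket_middle below 0.006 m or horizontal distance between case_b and pocket_right below 0.006 m) and contact force between the fingers and case_b below 0.1 N))); the arm keeps its last pose, push and grip.
It fails at once if the tin, the battery or the capacitor is moved more than 20 mm or knocked over (distance of any of screw_tin, battery, big_cap from where it was at the start of the episode above 0.02 m or angle between any of screw_tin, battery, big_cap's own z axis and vertical above 0.5 rad).
It fails at once if a case is tipped more than 0.7 rad (angle between any of case_a, case_b, case_c's own z axis and vertical above 0.7 rad).
It also fails if it takes over 69 s, if anything falls off the work surface, if the arm or the gripper's body presses on something with over 40 N, if the wrist force passes 120 N, or if a joint passes its speed limit or range.

### The arm

A 6-joint arm with a two-finger parallel gripper is mounted at the origin on a cart in front of the work surface, level with it; the furniture and walls round the work are solid. World frame = base frame: x ahead of the robot, y to its left, z up, the work surface at z = 0. Lengths are in m, angles in rad, forces in N, time in s.
With the tool pointing down it reaches from about 0.375 to 0.9 m from the base axis. Payload 3.1 kg.
Tool frame: the origin (TCP) lies between the finger pads; the fingertips stand 25 mm ahead of it and the grasp point (between the pads) lies 6 mm ahead of it; z points along the fingers, y is the line along which they close (so a half turn about z gives the same grasp; the last joint's range is limited). The gripper opens to 85 mm and grips with 20 to 120 N. Pads are 22 mm wide; open, the fingers measure 114 mm over their backs; the gripper's body (76 mm by 85 mm) begins 54 mm behind the grasp point. The pads swing forward as they close: fully open they stand 13 mm farther back than shut.
Start: joints at [-1.349, 0.527, 1.433, -0, 1.181, -0.178], TCP at [0.243, -0.576, 0.256] pointing down, gripper open.
Joint ranges: [-3.08, 3.08], [-0.75, 2.2], [0.22, 2.44], [-1.43, 4.57], [0, 2.65], [-2.85, 2.85]. Speed limits (rad/s): [2.79, 2.79, 3.14, 3.14, 3.14, 3.14].

### API

Orientations are given as a unit quaternion [x, y, z, w].
In Python, from cell import env gives the robot as it stands. The module is installed in compiled form; this text tells all that it offers.
- The arm moves only by the shell command python3 -m pendant 'ROWS' [OPENING] [FORCE]. ROWS is JSON, a list of rows, each a list of 6 numbers: the shift along the tool's x, y, z in m, then the turn, a rotation vector about the tool's x, y, z in degrees. In form: [[tx, ty, tz, wx, wy, wz], ...]. A call has 1 to 5 rows; each row shifts and turns the commanded pose from where the row before left it, along the tool's axes as they then stand; what a row does not reach is not made up. A row lasts 1/8 s, in which the tool goes at most 62.5 mm and 10.7 degrees, less where a joint would pass 70% of its speed; a pose out of reach is approached as far as the arm can. A call with a gripper value outside its range is refused whole. OPENING is the finger opening in m, from 0 to 0.0854, set as the call begins (- or left out, the last holds). The fingers move at their own pace and stop on an object; FORCE is the grip in N (left out, the last holds). Time passes only in rows, so rows that do not move let the fingers close. It gives the time, the measured TCP pose, the force, the opening and the grip force at its end, in the units of the state.
- env.sense(): the state, without advancing time (a new reading comes with each control period).
- env.capture(name): name is "scene" or "top"; returns the picture (384x512x3 uint8, red, green, blue); there is no depth.
- env.get_calibration(name): a dict with "K" (3x3 intrinsics, pixels), "k1" (the pictures are not rectified: a ray, as slopes to the right and down, at radius r is drawn at 1 + k1 r^2 times it, then the intrinsics apply), "R" (3x3) and "t" (3): a world point X has camera coordinates R X + t. Camera axes: x right, y down, z forward; pixel columns grow to the right and rows downward; lengths in m; the calibration is good to about 2 mm. A picture is of the moment at which its call begins. get_calibration takes no time and is no camera call.
- env.hand_in(): hands the job in; it is judged then, once.
Trained networks look in the newest picture that a camera, given by its name, has taken for a name from the list of things; names that differ only in an ending like _2 or _b are one class to them, and where a whole thing is asked for, a point or a joint stands for the part that bears it (a point fixed in the world has none). Each returns a list of dicts, best first, with "p" (0 to 1); they miss things now and then, are a little off and sometimes report something else, mostly with a low value. They report only what shows in the picture. A call takes as long as a camera call. They do not tell look-alikes from the thing itself.
- env.spot_in(camera, name): "extent" ([left, top, right, bottom] in pixels, round what is visible of it).
The state is a dict: "time_s": time; "q": joint angles; "qd": joint speeds; "tau": joint torques, N m; "position": TCP position; "orientation": TCP orientation; "wrist_force": force on the tool from outside, world axes, zero at the start; "torque": the same for the moment, N m; "finger_gap": opening from 0.0 (shut) to 1.0 (fully open); "grip_force": force on a finger pad.
Only numpy, scipy, OpenCV 4.12 (cv2) and the standard library are available. Lean on these libraries where they do the work, as an engineer would, in place of code of your own. Each camera call takes 0.05 s, during which the arm holds its last target. There are 200 camera calls.

## Working session

There is one attempt and no reset: what is moved stays moved. The work goes in short steps, Python scripts to look and compute and a shell command to move; the robot and the scene stay as the last step left them, time stands still between calls to the robot, and variables do not carry over. Pictures are saved under pics/ and viewed, at most 10 in all, crops included, and the job is handed in when it is done.

```bash
mkdir -p pics
python3 - <<'E'
from cell import env
import cv2,numpy as np
for c in("scene","top"):
    im=env.capture(c); cv2.imwrite(f"pics/{c}0.png",im[:,:,::-1])
    k=env.get_calibration(c); print(c,{a:np.round(b,4).tolist() for a,b in k.items()})
    for n in("case_a","rack","mat","screw_tin","battery","big_cap"):
        print(n,[(np.round(d["extent"]).tolist(),round(d["p"],2)) for d in env.spot_in(c,n)])
s=env.sense();print(s)
E
```

```text
scene {'K': [[423.3977, 0.0, 261.0486], [0.0, 423.3977, 191.971], [0.0, 0.0, 1.0]], 'k1': -0.1242, 'R': [[0.7582, -0.652, 0.0028], [-0.2501, -0.2948, -0.9222], [0.6021, 0.6986, -0.3866]], 't': [-0.4638, 0.183, 0.8541]}
case_a [([229.0, 199.0, 265.0, 228.0], 0.98), ([197.0, 186.0, 233.0, 212.0], 0.76), ([174.0, 176.0, 202.0, 196.0], 0.67), ([312.0, 201.0, 330.0, 226.0], 0.58)]
rack [([172.0, 189.0, 271.0, 234.0], 0.62), ([254.0, 184.0, 287.0, 212.0], 0.2)]
mat [([256.0, 185.0, 284.0, 212.0], 0.77)]
screw_tin [([307.0, 244.0, 336.0, 272.0], 0.9)]
battery [([349.0, 229.0, 359.0, 250.0], 0.81)]
big_cap [([216.0, 158.0, 230.0, 176.0], 0.57), ([253.0, 189.0, 288.0, 212.0], 0.26)]
top {'K': [[372.3888, 0.0, 258.7353], [0.0, 372.3888, 190.3727], [0.0, 0.0, 1.0]], 'k1': -0.0738, 'R': [[0.0816, -0.9967, 0.0002], [-0.9744, -0.0798, -0.2102], [0.2096, 0.017, -0.9776]], 't': [-0.0771, 0.5878, 0.95]}
case_a [([258.0, 220.0, 286.0, 240.0], 0.92), ([208.0, 221.0, 240.0, 239.0], 0.69), ([299.0, 165.0, 324.0, 199.0], 0.62), ([166.0, 220.0, 201.0, 242.0], 0.58)]
rack [([163.0, 217.0, 289.0, 244.0], 0.9
[... 212 characters left out ...]
 169.0], 0.72)]
{'time_s': 0.7, 'q': array([-1.34949197e+00,  5.27458862e-01,  1.43271163e+00, -3.53226977e-05,
        1.18141854e+00, -1.78492441e-01]), 'qd': array([-0.00047685,  0.00023291,  0.00075234,  0.00044882, -0.00221074,
       -0.00017262]), 'tau': array([-1.20538709e-03, -4.42173386e+01, -1.78386086e+01, -3.57175404e-04,
        7.17882231e-04, -1.00093391e-05]), 'position': array([ 0.24328502, -0.57566879,  0.25633199]), 'orientation': array([ 9.80085426e-01,  1.98576325e-01, -1.62968232e-05,  2.16025598e-06]), 'wrist_force': array([0.45703068, 0.26700011, 0.80984397]), 'torque': array([ 0.01580997, -0.04830852, -0.06512993]), 'grip_force': 0.0, 'finger_gap': 1.00203845027557}
```

Run:
```python
import cv2,numpy as np
a=cv2.imread("pics/top0.png")[140:260,140:390];b=cv2.imread("pics/scene0.png")[150:280,160:370]
cv2.imwrite("pics/c_top.png",cv2.resize(a,None,fx=3.2,fy=3.2,interpolation=cv2.INTER_CUBIC))
cv2.imwrite("pics/c_scene.png",cv2.resize(b,None,fx=3.8,fy=3.8,interpolation=cv2.INTER_CUBIC))
```

```text
(no output)
```

View pics/c_top.png

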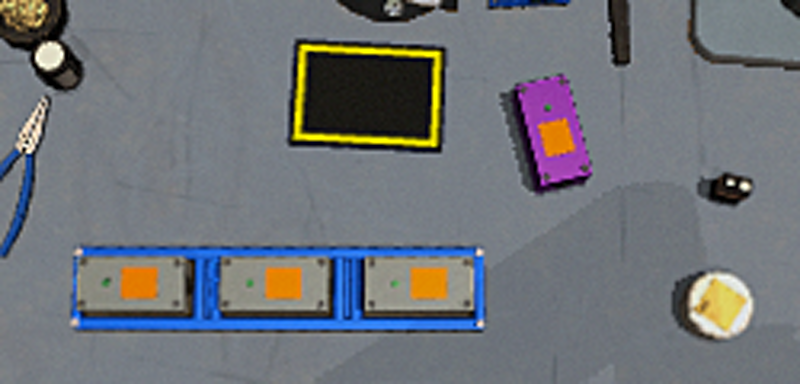

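View pics/c_scene.png

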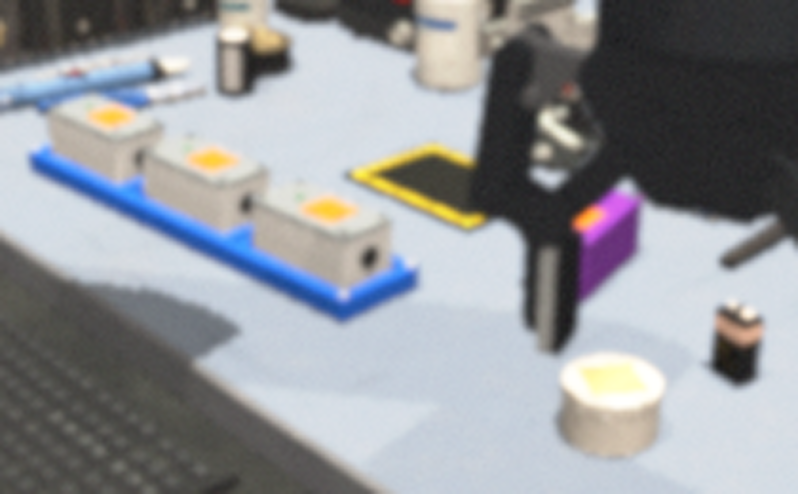

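The top view shows three grey cases in the blue rack at about (182,228), (228,228) and (271,228). These fit the description. The purple one at (313,182) is the decoy. The mat is centred at about (255,170), the tin at (364,235), the battery at (368,199) and the capacitor at (158,160). The scene view confirms this.

```bash
cat > h.py <<'E'
import cv2,numpy as np
from cell import env
def und(c,p):
    k=env.get_calibration(c)
    return cv2.undistortPoints(np.float64(p).reshape(-1,1,2),np.array(k["K"]),np.array([k["k1"],0,0,0,0.])).reshape(-1,2)
def ray(c,p):
    k=env.get_calibration(c);R=np.array(k["R"]);C=-R.T@np.array(k["t"])
    u=und(c,p);return C,np.c_[u,np.ones(len(u))]@R
def plane(c,p,z):
    C,d=ray(c,p);return C+d*((z-C[2])/d[:,2])[:,None]
def tri(a,b):
    C1,d1=ray("top",[a]);C2,d2=ray("scene",[b]);d1=d1[0];d2=d2[0]
    s=np.linalg.lstsq(np.c_[d1,-d2],C2-C1,rcond=None)[0]
    P,Q=C1+s[0]*d1,C2+s[1]*d2;return (P+Q)/2,np.linalg.norm(P-Q)
def blobs(im,lo,hi,amin=20):
    m=cv2.inRange(cv2.cvtColor(im,cv2.COLOR_BGR2HSV),lo,hi)
    n,l,st,ce=cv2.connectedComponentsWithStats(m)
    return [(st[i],ce[i],np.argwhere(l==i)[:,::-1]) for i in range(1,n) if st[i][4]>=amin]
E
python3 - <<'E'
from h import *
np.set_printoptions(precision=4,suppress=True)
T=cv2.imread("pics/top0.png");S=cv2.imread("pics/scene0.png")
o={}
for n,im in(("top",T),("scene",S)):
    o[n]=sorted([b[1] for b in blobs(im,(8,140,140),(20,255,255)) if b[1][1]>150 and b[1][1]<245],key=lambda c:c[0]); print(n,o[n])
L=[b for b in o["top"] if b[1]>215];M=[b for b in o["scene"] if b[0]<262]
P=[]
for a,b in zip(L,M): p,e=tri(a,b);P.append(p);print("label",p,e)
def rect(p,z):
    w=plane("top",p,z)[:,:2];r=cv2.minAreaRect(np.float32(w*1000));return np.array(cv2.boxPoints(r)),r
for b in blobs(T,(100,150,80),(120,255,255),60):
    st=b[0]
    if st[0]<200 and st[1]>200 or st[2]>80: print("rack",st,rect(b[2],.018))
for b in blobs(T,(25,150,120),(35,255,255),60): print("mat",b[0],b[1],rect(b[2],.003))
# all lid-corner / white rack-corner in both: lid masks (low saturation bright) inside rack
for d in ((160,205),(205,247),(250,292)):
    h=cv2.cvtColor(T,cv2.COLOR_BGR2HSV)
    m=((h[:,:,1]<60)&(h[:,:,2]>120))|((h[:,:,0]<22)&(h[:,:,1]>120))
    ys,xs=np.nonzero(m[221:239,d[0]:d[1]]);p=np.c_[xs+d[0],ys+221]
    mm=np.zeros(m.shape,np.uint8);mm[p[:,1],p[:,0]]=1
    mm=cv2.morphologyEx(mm,cv2.MORPH_OPEN,np.ones((3,3)))
    p=np.argwhere(mm)[:,::-1];print("lid",p.min(0),p.max(0),rect(p,.054)[1])
for n,q,z in(("tin",(364,235),.035),("bat",(368,198),.048),("cap",(157,158),.054)):print(n,plane("top",[q],z))
E
```

```text
top [array([ 24.0833, 152.0833]), array([ 41.3121, 205.5179]), array([183.0099, 227.901 ]), array([228., 228.]), array([273.5, 228. ]), array([313.4111, 182.4778])]
scene []
rack [ 162  217  130   26 1277] (array([[ 433.5469,  228.3118],
       [ 463.4729, -129.14  ],
       [ 533.2543, -123.2979],
       [ 503.3283,  234.1539]], dtype=float32), ((483.40057373046875, 52.50694274902344), (70.02552032470703, 358.7023010253906), 4.7856550216674805))
mat [232 154  46  32 306] [254.4967 169.268 ] (array([[619.8697,  53.7591],
       [623.72  , -77.0323],
       [713.7682, -74.3813],
       [709.9179,  56.4101]], dtype=float32), ((666.8189697265625, -10.31109619140625), (90.0872802734375, 130.84808349609375), 1.6862554550170898))
lid [160 221] [196 236] ((471.449462890625, 179.99581909179688), (40.55514907836914, 99.04000854492188), 4.863419055938721)
lid [209 221] [241 236] ((482.1408386230469, 53.298614501953125), (40.41999816894531, 86.54362487792969), 4.77737283706665)
lid [254 221] [287 236] ((492.19268798828125, -68.79170227050781), (40.39008712768555, 88.892578125), 4.6503586769104)
tin [[ 0.4968 -0.3263  0.035 ]]
bat [[ 0.5984 -0.3314  0.048 ]]
cap [[0.6633 0.264  0.054 ]]
```

Run:
```python
from h import *
np.set_printoptions(precision=4,suppress=True)
T=cv2.imread("pics/top0.png");S=cv2.imread("pics/scene0.png")
f=lambda im:[b[1] for b in blobs(im,(8,90,140),(25,255,255),12)]
L=sorted([b for b in f(T) if 160<b[0]<290 and 220<b[1]<240],key=lambda c:c[0])
M=sorted([b for b in f(S) if 175<b[0]<262 and 170<b[1]<215],key=lambda c:c[0])
print(L,M)
for a,b in zip(L,M): print("label",*tri(a,b))
# rack corners: top view near/right corner vs scene crop reading
print("rack corner",*tri((290.5,241.5),(160+343/3.8,150+300/3.8)))
print("rack corner2",*tri((290.5,218.5),(160+413/3.8,150+264/3.8)))
from scipy.spatial.transform import Rotation as R
s=env.sense();print(R.from_quat(s["orientation"]).as_matrix())
```

```text
[array([183.096, 227.952]), array([228., 228.]), array([273.5   , 227.9231])] [array([188.7879, 180.3636]), array([215.2439, 191.7317]), array([245.9615, 204.7115])]
label [0.4745 0.1658 0.0536] 0.0008852835002961881
label [0.4845 0.0451 0.0533] 0.0007531883132357265
label [ 0.4945 -0.0768  0.0537] 0.0004612110376421463
rack corner [ 0.4656 -0.1281  0.0145] 0.0014861098600818766
rack corner2 [ 0.5295 -0.1238  0.0182] 0.00210898167253745
[[ 0.9211  0.3892 -0.    ]
 [ 0.3892 -0.9211 -0.    ]
 [-0.     -0.     -1.    ]]
```

```bash
cat > g.py <<'E'
import sys;from h import *
from scipy.spatial.transform import Rotation as R
np.set_printoptions(precision=4,suppress=True)
def go(x,y,z,yaw=4.75):
    s=env.sense();A=R.from_quat(s["orientation"])
    yd=np.deg2rad(yaw);Y=np.array([np.cos(yd),np.sin(yd),0]);Z=np.array([0,0,-1.]);B=R.from_matrix(np.c_[np.cross(Y,Z),Y,Z])
    print("t",s["time_s"],"pos",s["position"],"gap",s["finger_gap"],"tool shift",A.inv().apply(np.array([x,y,z])-s["position"]),"turn deg",np.rad2deg((A.inv()*B).as_rotvec()),"F",s["wrist_force"],"M",s["torque"],"M tool",A.inv().apply(s["torque"]))
if __name__=="__main__":go(*map(float,sys.argv[1:]))
E
python3 -m pendant '[[0.043,-0.037,0.007,0,0,0],[0.043,-0.037,0.007,0,0,0],[0.043,-0.037,0.007,0,0,0],[0.043,-0.037,0.007,0,0,0],[0.043,-0.037,0.007,0,0,0]]' 0.0854
python3 -m pendant '[[0.043,-0.037,0.007,0,0,0],[0.043,-0.037,0.007,0,0,0],[0.043,-0.037,0.007,0,0,0],[0.043,-0.037,0.007,0,0,0],[0.043,-0.037,0.007,0,0,0]]'
python3 -m pendant '[[0,0,0,0,0,-10.3],[0,0,0,0,0,-10.3],[0,0,0,0,0,-10.3],[0,0,0,0,0,-10.3],[0,0,0,0,0,-10.3]]'
python3 -m pendant '[[0,0,0,0,0,-10.3],[0,0,0,0,0,-10.1],[0,0,0,0,0,0]]'
python3 g.py 0.494 -0.069 0.050
```

```text
time_s: 1.32
position: [0.3701, -0.3202, 0.2214]
orientation: [0.98, 0.198, 0.0, 0.0]
wrist_force: [-0.3, -0.6, -0.4]
finger_gap: 1.003
grip_force: 0.0
time_s: 1.95
position: [0.4965, -0.066, 0.1864]
orientation: [0.98, 0.199, 0.001, 0.0]
wrist_force: [0.7, -1.4, -0.3]
finger_gap: 1.002
grip_force: 0.0
time_s: 2.58
position: [0.4956, -0.0675, 0.1865]
orientation: [0.795, 0.607, 0.0, 0.0]
wrist_force: [-0.7, 0.8, 0.5]
finger_gap: 1.001
grip_force: 0.0
time_s: 2.95
position: [0.4956, -0.0676, 0.1865]
orientation: [0.678, 0.735, 0.0, 0.0]
wrist_force: [-0.2, 0.1, -0.1]
finger_gap: 1.001
grip_force: 0.0
t 2.95 pos [ 0.4956 -0.0676  0.1865] gap 1.0005907696539156 tool shift [-0.0013 -0.0018  0.1365] turn deg [ 0.028   0.013  -0.0602] F [-0.1916  0.0642 -0.0686] M [-0.0317  0.0045 -0.0034] M tool [ 0.0071 -0.0312  0.0033]
```

```bash
python3 -m pendant '[[-0.001,-0.002,0.04,0,0,0],[0,0,0.04,0,0,0],[0,0,0.03,0,0,0],[0,0,0.0265,0,0,0],[0,0,0,0,0,0]]'
python3 -m pendant '[[0,0,0,0,0,0],[0,0,0,0,0,0],[0,0,0,0,0,0],[0,0,0,0,0,0]]' 0.03 60
python3 g.py 0.494 -0.069 0.050
```

```text
time_s: 3.58
position: [0.4925, -0.0683, 0.0483]
orientation: [0.678, 0.735, -0.001, -0.002]
wrist_force: [0.2, 0.6, -0.8]
finger_gap: 0.998
grip_force: 0.0
time_s: 4.08
position: [0.4942, -0.0689, 0.0512]
orientation: [0.677, 0.736, 0.0, 0.001]
wrist_force: [-0.5, 0.0, 6.3]
finger_gap: 0.529
grip_force: 63.3
t 4.075 pos [ 0.4942 -0.0689  0.0512] gap 0.5291766978397108 tool shift [-0.0001 -0.0002  0.0012] turn deg [0.1281 0.0626 0.0415] F [-0.5354  0.0093  6.3061] M [ 0.016   0.2188 -0.0407] M tool [0.2168 0.0341 0.0405]
```

```bash
python3 -m pendant '[[0,0,-0.02,0,0,0],[0,0,-0.05,0,0,0],[0,0,-0.05,0,0,0],[0,0,0,0,0,0],[0,0,0,0,0,0]]'
python3 g.py 0.494 -0.069 0.050
python3 -m pendant '[[0,0,0,0,10,0],[0,0,0,0,9,0],[0,0,0,0,0,0],[0,0,0,0,-10,0],[0,0,0,0,-9,0]]'
python3 -m pendant '[[0,0,0,0,0,0],[0,0,0,0,0,0],[0,0,0,0,0,0]]'
python3 g.py 0.494 -0.069 0.050
python3 -m pendant '[[0,0,0,0,-10,0],[0,0,0,0,-9,0],[0,0,0,0,0,0],[0,0,0,0,10,0],[0,0,0,0,9,0]]'
python3 -m pendant '[[0,0,0,0,0,0],[0,0,0,0,0,0],[0,0,0,0,0,0]]'
python3 g.py 0.494 -0.069 0.050
```

```text
time_s: 4.7
position: [0.4926, -0.0683, 0.1695]
orientation: [0.677, 0.736, -0.0, -0.001]
wrist_force: [0.0, -0.3, -3.4]
finger_gap: 0.529
grip_force: 62.9
t 4.7 pos [ 0.4926 -0.0683  0.1695] gap 0.5287293624129937 tool shift [-0.0009  0.0015  0.1195] turn deg [-0.0612 -0.0298  0.0495] F [ 0.0319 -0.2788 -3.3881] M [-0.0419  0.0478 -0.0106] M tool [ 0.0511 -0.0377  0.0107]
time_s: 5.32
position: [0.4923, -0.0682, 0.1689]
orientation: [0.677, 0.736, -0.002, 0.001]
wrist_force: [-0.8, 0.6, -3.1]
finger_gap: 0.527
grip_force: 62.7
time_s: 5.7
position: [0.4936, -0.0693, 0.1695]
orientation: [0.677, 0.736, 0.0, -0.0]
wrist_force: [0.3, -0.7, -2.8]
finger_gap: 0.526
grip_force: 62.7
t 5.7 pos [ 0.4936 -0.0693  0.1695] gap 0.5258453991582045 tool shift [0.0001 0.0004 0.1195] turn deg [-0.0145 -0.0479 -0.0073] F [ 0.3011 -0.6842 -2.7779] M [ 0.0477 -0.0081 -0.1029] M tool [-0.0121  0.0469  0.1028]
time_s: 6.32
position: [0.494, -0.0689, 0.17]
orientation: [0.677, 0.736, -0.002, 0.003]
wrist_force: [-1.3, -0.6, -4.3]
finger_gap: 0.532
grip_force: 62.7
time_s: 6.7
position: [0.4923, -0.0681, 0.1693]
orientation: [0.677, 0.736, -0.006, 0.004]
wrist_force: [0.1, 0.1, -2.7]
finger_gap: 0.53
grip_force: 62.7
t 6.7 pos [ 0.4923 -0.0681  0.1693] gap 0.5304469657474655 tool shift [0.0007 0.0021 0.1193] turn deg [-0.2109  0.8188  0.0704] F [ 0.0658  0.1307 -2.7429] M [-0.0287 -0.0054 -0.0465] M tool [-0.0023 -0.0289  0.0466]
```

```bash
cat > avg.py <<'E'
from g import *
def avg(n=8):
    f=[];m=[];t=[]
    for i in range(n):
        env.capture("top");s=env.sense();A=R.from_quat(s["orientation"])
        f.append(s["wrist_force"]);m.append(A.inv().apply(s["torque"]));t.append(s["tau"])
    f,m,t=map(np.array,(f,m,t))
    print("t",s["time_s"],"F",f.mean(0),"Mtool",m.mean(0),"sem",m.std(0)/np.sqrt(n),"tau4-6",t.mean(0)[3:],t.std(0)[3:])
if __name__=="__main__":avg()
E
python3 avg.py
python3 -m pendant '[[0,0,0,0,10,0],[0,0,0,0,9,0],[0,0,0,0,0,0],[0,0,0,0,-10,0],[0,0,0,0,-9,0]]'
python3 -m pendant '[[0,0,0,0,0,0],[0,0,0,0,0,0]]'
python3 avg.py; python3 g.py 0.494 -0.069 0.050
```

```text
t 7.1 F [ 0.4427 -0.0308 -2.9583] Mtool [ 0.002   0.0275 -0.0088] sem [0.0118 0.0096 0.011 ] tau4-6 [-0.0514 -0.0129  0.002 ] [0.0067 0.0024 0.0011]
time_s: 7.72
position: [0.4927, -0.0686, 0.1699]
orientation: [0.677, 0.736, -0.008, 0.007]
wrist_force: [-1.2, -0.0, -4.0]
finger_gap: 0.527
grip_force: 62.7
time_s: 7.98
position: [0.493, -0.0683, 0.1697]
orientation: [0.677, 0.736, -0.005, 0.004]
wrist_force: [0.2, -0.0, -1.9]
finger_gap: 0.527
grip_force: 62.7
t 8.375 F [-0.0091 -0.2086 -2.8234] Mtool [-0.0109  0.0132  0.0073] sem [0.0105 0.0082 0.0091] tau4-6 [-0.0289 -0.0029 -0.0041] [0.0095 0.0129 0.0017]
t 8.375 pos [ 0.4929 -0.0693  0.1694] gap 0.531113659428667 tool shift [0.0019 0.0014 0.1194] turn deg [-0.1597  0.7979 -0.0471] F [-0.0723 -0.6351 -3.2047] M [ 0.0274 -0.0423 -0.0432] M tool [-0.0438  0.0239  0.0438]
```

The difference is small, but my rock was marginal for running the part end to end. I'll repeat it steeper and hold longer.

```bash
python3 -m pendant '[[0,0,0,0,9,0],[0,0,0,0,9,0],[0,0,0,0,9,0],[0,0,0,0,0,0],[0,0,0,0,0,0]]'
python3 -m pendant '[[0,0,0,0,-9,0],[0,0,0,0,-9,0],[0,0,0,0,-9,0],[0,0,0,0,0,0],[0,0,0,0,0,0]]'
python3 avg.py
python3 -m pendant '[[0,0,0,0,-9,0],[0,0,0,0,-9,0],[0,0,0,0,-9,0],[0,0,0,0,0,0],[0,0,0,0,0,0]]'
python3 -m pendant '[[0,0,0,0,9,0],[0,0,0,0,9,0],[0,0,0,0,9,0],[0,0,0,0,0,0],[0,0,0,0,0,0]]'
python3 avg.py; python3 g.py 0.494 -0.069 0.0525
```

```text
time_s: 9.0
position: [0.4925, -0.0686, 0.1694]
orientation: [0.66, 0.717, 0.152, -0.167]
wrist_force: [-0.8, -0.4, -2.5]
finger_gap: 0.532
grip_force: 62.7
time_s: 9.62
position: [0.493, -0.0681, 0.1698]
orientation: [0.677, 0.736, -0.005, 0.004]
wrist_force: [-0.6, -0.1, -2.7]
finger_gap: 0.525
grip_force: 62.7
t 10.025 F [-0.0926  0.0817 -2.4816] Mtool [-0.0079  0.0063  0.0092] sem [0.0081 0.0087 0.0099] tau4-6 [-0.0253 -0.0002 -0.0057] [0.0118 0.0142 0.0026]
time_s: 10.65
position: [0.4932, -0.0689, 0.1694]
orientation: [0.657, 0.715, -0.163, 0.175]
wrist_force: [-0.6, 0.5, -2.3]
finger_gap: 0.525
grip_force: 62.7
time_s: 11.28
position: [0.4924, -0.0694, 0.1696]
orientation: [0.678, 0.735, -0.006, 0.005]
wrist_force: [-0.3, 0.5, -2.3]
finger_gap: 0.525
grip_force: 62.7
t 11.675 F [ 0.1839 -0.1433 -2.7503] Mtool [-0.0058  0.023   0.0025] sem [0.0098 0.012  0.0112] tau4-6 [-0.0638 -0.022   0.0056] [0.0118 0.015  0.0024]
t 11.675 pos [ 0.4929 -0.0681  0.1694] gap 0.5292635386419545 tool shift [0.0007 0.0014 0.1169] turn deg [-0.1638  0.8224  0.0915] F [-0.3441 -0.0779 -2.5097] M [-0.027   0.0065  0.0446] M tool [ 0.0081 -0.0265 -0.0446]
```

Not this one: the moment changed by about 0.015 ± 0.013 N m, with the opposite sign to what a loose part would give. I'll seat it back and take the middle case.

```bash
python3 -m pendant '[[0.0005,0.001,0.04,0,0.8,0],[0,0,0.04,0,0,0],[0,0,0.029,0,0,0],[0,0,0.01,0,0,0],[0,0,0,0,0,0]]'
python3 -m pendant '[[0,0,0,0,0,0],[0,0,0,0,0,0],[0,0,0,0,0,0]]' 0.0854
python3 -m pendant '[[0,0,-0.03,0,0,0],[0,0,-0.05,0,0,0],[0.061,0,0,0,0,0],[0.061,0,0,0,0,0],[0,0,0,0,0,0]]'
python3 g.py 0.4838 0.0527 0.050
python3 - <<'E'
from h import *
T=env.capture("top")[:,:,::-1];S=env.capture("scene")[:,:,::-1]
cv2.imwrite("pics/p1.png",np.hstack([cv2.resize(T[195:265,150:300],(400,187),interpolation=2),cv2.resize(S[160:250,160:350],(395,187),interpolation=2)]))
E
```

```text
time_s: 12.3
position: [0.494, -0.0687, 0.0513]
orientation: [0.677, 0.736, -0.001, -0.0]
wrist_force: [0.6, 1.2, -3.9]
finger_gap: 0.527
grip_force: 63.0
time_s: 12.68
position: [0.4939, -0.0689, 0.0508]
orientation: [0.677, 0.736, -0.001, -0.0]
wrist_force: [0.5, -0.6, -1.4]
finger_gap: 1.003
grip_force: 0.0
time_s: 13.3
position: [0.482, 0.0565, 0.1307]
orientation: [0.675, 0.738, -0.001, -0.002]
wrist_force: [-0.1, 0.2, 0.3]
finger_gap: 1.004
grip_force: 0.0
t 13.3 pos [0.482  0.0565 0.1307] gap 1.004309756438319 tool shift [-0.004   0.0018  0.0807] turn deg [-0.2324 -0.0282  0.3814] F [-0.1325  0.2324  0.2862] M [-0.0079  0.0473  0.0446] M tool [ 0.0479 -0.0039 -0.0446]
```

View pics/p1.png

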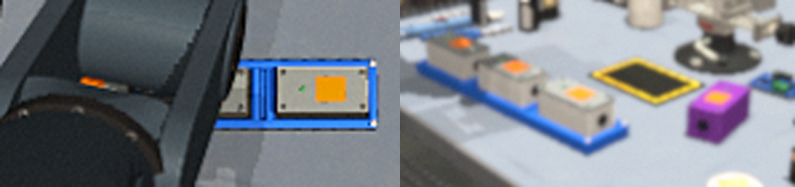

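The right case is back flat in its pocket, with its label at about (274,228) as before. Next, the middle case.

```bash
python3 -m pendant '[[-0.003,0.001,0.04,0,0,0.3],[0,0,0.03,0,0,0],[0,0,0.01,0,0,0],[0,0,0,0,0,0]]'
python3 -m pendant '[[0,0,0,0,0,0],[0,0,0,0,0,0],[0,0,0,0,0,0],[0,0,0,0,0,0]]' 0.03 60
python3 g.py 0.4838 0.0527 0.050
python3 -m pendant '[[0,0,-0.02,0,0,0],[0,0,-0.05,0,0,0],[0,0,-0.05,0,0,0],[0,0,0,0,0,0]]'
python3 -m pendant '[[0,0,0,0,9,0],[0,0,0,0,9,0],[0,0,0,0,9,0],[0,0,0,0,0,0],[0,0,0,0,0,0]]'
python3 -m pendant '[[0,0,0,0,-9,0],[0,0,0,0,-9,0],[0,0,0,0,-9,0],[0,0,0,0,0,0],[0,0,0,0,0,0]]'
python3 avg.py
python3 -m pendant '[[0,0,0,0,-9,0],[0,0,0,0,-9,0],[0,0,0,0,-9,0],[0,0,0,0,0,0],[0,0,0,0,0,0]]'
python3 -m pendant '[[0,0,0,0,9,0],[0,0,0,0,9,0],[0,0,0,0,9,0],[0,0,0,0,0,0],[0,0,0,0,0,0]]'
python3 avg.py; python3 g.py 0.4838 0.0527 0.0525
```

```text
time_s: 13.9
position: [0.4848, 0.0489, 0.0501]
orientation: [0.68, 0.734, -0.001, -0.001]
wrist_force: [0.1, -0.2, 0.8]
finger_gap: 1.0
grip_force: 0.0
time_s: 14.4
position: [0.4852, 0.0498, 0.0516]
orientation: [0.679, 0.734, -0.001, -0.0]
wrist_force: [0.2, -1.0, 6.2]
finger_gap: 0.524
grip_force: 63.0
t 14.4 pos [0.4852 0.0498 0.0516] gap 0.5241639217913889 tool shift [ 0.003  -0.0011  0.0016] turn deg [-0.0565  0.0415 -0.2698] F [ 0.2174 -0.9675  6.2168] M [-0.0563  0.2478 -0.0504] M tool [ 0.2515 -0.0367  0.0503]
time_s: 14.9
position: [0.4874, 0.0499, 0.1742]
orientation: [0.679, 0.734, 0.002, 0.003]
wrist_force: [0.4, -0.7, -1.6]
finger_gap: 0.531
grip_force: 62.4
time_s: 15.52
position: [0.4842, 0.0503, 0.1699]
orientation: [0.661, 0.714, 0.156, -0.172]
wrist_force: [0.3, 0.6, -1.2]
finger_gap: 0.526
grip_force: 62.2
time_s: 16.15
position: [0.4847, 0.0507, 0.1706]
orientation: [0.678, 0.735, -0.0, -0.001]
wrist_force: [0.4, -0.6, -1.7]
finger_gap: 0.525
grip_force: 62.1
t 16.55 F [ 0.188  -0.0676 -1.5502] Mtool [-0.0267 -0.0163 -0.0021] sem [0.0107 0.0103 0.0101] tau4-6 [ 0.0202  0.0214 -0.0065] [0.0113 0.0071 0.0029]
time_s: 17.18
position: [0.485, 0.0498, 0.1703]
orientation: [0.66, 0.714, -0.159, 0.17]
wrist_force: [0.6, 0.3, -1.6]
finger_gap: 0.528
grip_force: 62.2
time_s: 17.8
position: [0.4848, 0.0491, 0.1707]
orientation: [0.68, 0.734, -0.002, -0.0]
wrist_force: [-0.3, -0.2, -1.7]
finger_gap: 0.529
grip_force: 62.1
t 18.2 F [ 0.1781  0.0929 -2.0559] Mtool [ 0.0063 -0.0133 -0.0051] sem [0.0059 0.0127 0.0077] tau4-6 [-0.0181  0.0082  0.0066] [0.0113 0.0073 0.0029]
t 18.2 pos [0.4849 0.0506 0.1704] gap 0.5273725310137859 tool shift [ 0.0022 -0.0006  0.1179] turn deg [-0.1662  0.0238 -0.2091] F [-0.1617 -0.1957 -2.6048] M [-0.0411 -0.0177  0.0053] M tool [-0.0144 -0.0424 -0.0052]
```

The middle case weighs about 0.18 kg, less than an empty case plus the lump, and shows no moment change. So it is quiet. I'll seat it back and take the left case.

```bash
python3 -m pendant '[[0.0,0,0.04,0,0,0],[0,0,0.04,0,0,0],[0,0,0.029,0,0,0],[0,0,0.01,0,0,0],[0,0,0,0,0,0]]'
python3 -m pendant '[[0,0,0,0,0,0],[0,0,0,0,0,0],[0,0,0,0,0,0]]' 0.0854
python3 -m pendant '[[0,0,-0.03,0,0,0],[0,0,-0.05,0,0,0],[0.062,0,0,0,0,0],[0.062,0,0,0,0,0],[0,0,0,0,0,0]]'
python3 -m pendant '[[0,0,0,0,0,0]]'
python3 g.py 0.4737 0.1743 0.050
```

```text
time_s: 18.82
position: [0.4851, 0.0501, 0.052]
orientation: [0.679, 0.734, -0.001, -0.0]
wrist_force: [-0.7, -0.5, -1.1]
finger_gap: 0.528
grip_force: 62.6
time_s: 19.2
position: [0.485, 0.0499, 0.0518]
orientation: [0.679, 0.734, -0.001, -0.0]
wrist_force: [0.2, 0.4, 0.5]
finger_gap: 0.999
grip_force: 0.0
time_s: 19.82
position: [0.4743, 0.1772, 0.1318]
orientation: [0.677, 0.736, -0.001, -0.001]
wrist_force: [-0.3, 0.1, 0.5]
finger_gap: 1.0
grip_force: 0.0
time_s: 19.95
position: [0.4751, 0.1735, 0.1314]
orientation: [0.679, 0.735, -0.001, -0.001]
wrist_force: [-0.0, -0.9, -0.0]
finger_gap: 0.998
grip_force: 0.0
t 19.95 pos [0.4751 0.1735 0.1314] gap 0.9984992385864689 tool shift [ 0.0009 -0.0011  0.0814] turn deg [-0.159   0.0335 -0.2141] F [-0.0352 -0.9063 -0.0485] M [-0.0235 -0.0035 -0.0043] M tool [-0.0016 -0.0237  0.0044]
```

```bash
python3 -m pendant '[[0,-0.001,0.04,0,0,-0.2],[0,0,0.03,0,0,0],[0,0,0.0105,0,0,0],[0,0,0,0,0,0]]'
python3 -m pendant '[[0,0,0,0,0,0],[0,0,0,0,0,0],[0,0,0,0,0,0],[0,0,0,0,0,0]]' 0.03 60
python3 -m pendant '[[0,0,-0.02,0,0,0],[0,0,-0.05,0,0,0],[0,0,-0.05,0,0,0],[0,0,0,0,0,0]]'
python3 -m pendant '[[0,0,0,0,9,0],[0,0,0,0,9,0],[0,0,0,0,9,0],[0,0,0,0,0,0],[0,0,0,0,0,0]]'
python3 -m pendant '[[0,0,0,0,-9,0],[0,0,0,0,-9,0],[0,0,0,0,-9,0],[0,0,0,0,0,0],[0,0,0,0,0,0]]'
python3 avg.py
python3 -m pendant '[[0,0,0,0,-9,0],[0,0,0,0,-9,0],[0,0,0,0,-9,0],[0,0,0,0,0,0],[0,0,0,0,0,0]]'
python3 -m pendant '[[0,0,0,0,9,0],[0,0,0,0,9,0],[0,0,0,0,9,0],[0,0,0,0,0,0],[0,0,0,0,0,0]]'
python3 avg.py; python3 g.py 0.6668 -0.0103 0.20
```

```text
time_s: 20.45
position: [0.4741, 0.1723, 0.0505]
orientation: [0.678, 0.735, -0.002, -0.001]
wrist_force: [0.5, -0.1, -0.1]
finger_gap: 1.001
grip_force: 0.0
time_s: 20.95
position: [0.4747, 0.1735, 0.0522]
orientation: [0.678, 0.735, -0.0, -0.0]
wrist_force: [-0.9, -2.0, 4.9]
finger_gap: 0.527
grip_force: 63.7
time_s: 21.45
position: [0.4767, 0.174, 0.1746]
orientation: [0.678, 0.735, 0.002, 0.002]
wrist_force: [-0.1, 0.2, -3.5]
finger_gap: 0.532
grip_force: 64.8
time_s: 22.08
position: [0.4736, 0.1735, 0.1702]
orientation: [0.66, 0.715, 0.156, -0.172]
wrist_force: [0.1, 0.4, -2.9]
finger_gap: 0.526
grip_force: 65.1
time_s: 22.7
position: [0.4737, 0.1743, 0.1709]
orientation: [0.677, 0.736, -0.001, -0.002]
wrist_force: [1.0, -0.1, -3.4]
finger_gap: 0.521
grip_force: 65.1
t 23.1 F [ 0.1425  0.1975 -2.9406] Mtool [0.0092 0.0067 0.0127] sem [0.0055 0.0121 0.0119] tau4-6 [ 0.0128  0.0162 -0.0064] [0.0113 0.0024 0.0028]
time_s: 23.72
position: [0.4742, 0.1732, 0.1707]
orientation: [0.659, 0.715, -0.159, 0.17]
wrist_force: [-0.3, 0.2, -2.8]
finger_gap: 0.529
grip_force: 65.1
time_s: 24.35
position: [0.4745, 0.1727, 0.1713]
orientation: [0.678, 0.735, -0.002, -0.0]
wrist_force: [-0.5, 0.3, -2.0]
finger_gap: 0.526
grip_force: 65.1
t 24.75 F [-0.0072 -0.174  -2.7701] Mtool [0.0049 0.0005 0.0011] sem [0.0084 0.0109 0.0089] tau4-6 [-0.0086  0.0093  0.0062] [0.0108 0.0013 0.0028]
t 24.75 pos [0.4742 0.1741 0.1708] gap 0.5278358488572589 tool shift [-0.1996  0.1766 -0.0296] turn deg [-0.1658  0.0277 -0.0127] F [ 0.3243  0.2876 -1.8245] M [-0.0626 -0.006  -0.0367] M tool [-0.0008 -0.0628  0.0369]
```

Left is inconclusive: it weighs about 0.29 kg but shows no clear moment change. I'll rock it harder, hold longer, come back gently and average more readings.

```bash
sed -i 's/avg()$/avg(int(sys.argv[1]) if len(sys.argv)>1 else 8)/' avg.py
python3 -m pendant '[[0,0,0,0,9,0],[0,0,0,0,9,0],[0,0,0,0,9,0],[0,0,0,0,3,0],[0,0,0,0,0,0]]'
python3 -m pendant '[[0,0,0,0,0,0],[0,0,0,0,0,0],[0,0,0,0,-4,0],[0,0,0,0,-6,0],[0,0,0,0,-6,0]]'
python3 -m pendant '[[0,0,0,0,-6,0],[0,0,0,0,-4,0],[0,0,0,0,-3,0],[0,0,0,0,-1,0],[0,0,0,0,0,0]]'
python3 avg.py 16
python3 -m pendant '[[0,0,0,0,-9,0],[0,0,0,0,-9,0],[0,0,0,0,-9,0],[0,0,0,0,-3,0],[0,0,0,0,0,0]]'
python3 -m pendant '[[0,0,0,0,0,0],[0,0,0,0,0,0],[0,0,0,0,4,0],[0,0,0,0,6,0],[0,0,0,0,6,0]]'
python3 -m pendant '[[0,0,0,0,6,0],[0,0,0,0,4,0],[0,0,0,0,3,0],[0,0,0,0,1,0],[0,0,0,0,0,0]]'
python3 avg.py 16; python3 g.py 0.6668 -0.0103 0.20
```

```text
time_s: 25.38
position: [0.4748, 0.1725, 0.1703]
orientation: [0.656, 0.71, 0.174, -0.191]
wrist_force: [0.8, 0.1, -2.9]
finger_gap: 0.526
grip_force: 65.0
time_s: 26.0
position: [0.4741, 0.1739, 0.1714]
orientation: [0.673, 0.73, 0.081, -0.089]
wrist_force: [-0.6, -0.8, -2.7]
finger_gap: 0.528
grip_force: 65.0
time_s: 26.62
position: [0.474, 0.174, 0.171]
orientation: [0.677, 0.736, -0.001, -0.001]
wrist_force: [0.4, 1.0, -3.7]
finger_gap: 0.523
grip_force: 65.0
t 27.425 F [-0.216  -0.1553 -3.1603] Mtool [-0.0006  0.0331  0.0011] sem [0.0075 0.0066 0.0084] tau4-6 [-0.0168  0.0113 -0.0002] [0.0051 0.0019 0.0025]
time_s: 28.05
position: [0.4742, 0.1746, 0.1702]
orientation: [0.654, 0.711, -0.176, 0.189]
wrist_force: [-0.0, 0.3, -2.8]
finger_gap: 0.527
grip_force: 65.3
time_s: 28.68
position: [0.4745, 0.1731, 0.1714]
orientation: [0.673, 0.73, -0.082, 0.088]
wrist_force: [1.4, -0.8, -2.8]
finger_gap: 0.528
grip_force: 65.3
time_s: 29.3
position: [0.4744, 0.1729, 0.1711]
orientation: [0.678, 0.735, -0.001, -0.001]
wrist_force: [0.2, -0.3, -3.3]
finger_gap: 0.528
grip_force: 65.3
t 30.1 F [-0.0396  0.038  -2.9151] Mtool [ 0.0055 -0.0335  0.004 ] sem [0.0061 0.0079 0.0075] tau4-6 [0.0197 0.0077 0.0003] [0.005  0.0004 0.0025]
t 30.1 pos [0.4744 0.1735 0.1709] gap 0.5233600593462325 tool shift [-0.1988  0.1768 -0.0295] turn deg [-0.1508  0.0137 -0.0883] F [ 0.1501 -1.1532 -3.2727] M [-0.0124  0.0058 -0.0102] M tool [ 0.0068 -0.0119  0.0102]
```

The rattle is confirmed in the left case: +0.033 against −0.034 N m, a change of 0.067 with the expected sign. I'll rock it once more to the other end so both steps are met in order, then carry it to the mat.

```bash
python3 -m pendant '[[0,0,0,0,9,0],[0,0,0,0,9,0],[0,0,0,0,9,0],[0,0,0,0,3,0],[0,0,0,0,0,0]]'
python3 -m pendant '[[0,0,0,0,0,0],[0,0,0,0,0,0],[0,0,0,0,-4,0],[0,0,0,0,-6,0],[0,0,0,0,-6,0]]'
python3 -m pendant '[[0,0,0,0,-6,0],[0,0,0,0,-4,0],[0,0,0,0,-3,0],[0,0,0,0,-1,0],[0,0,0,0,0,0]]'
python3 avg.py 12
python3 -m pendant '[[-0.006,0.006,-0.01,0,0,0],[-0.012,0.011,-0.01,0,0,0],[-0.018,0.016,-0.01,0,0,0],[-0.022,0.02,0,0,0,0],[-0.024,0.021,0,0,0,0]]'
python3 -m pendant '[[-0.024,0.021,0,0,0,0],[-0.024,0.021,0,0,0,0],[-0.024,0.021,0,0,0,0],[-0.019,0.017,0,0,0,0],[-0.013,0.012,0,0,0,0]]'
python3 -m pendant '[[-0.009,0.008,0,0,0,0],[-0.004,0.003,0,0,0,0],[0,0,0,0,0,0],[0,0,0,0,0,0],[0,0,0,0,0,0]]'
python3 g.py 0.6668 -0.0103 0.20
python3 - <<'E'
from h import *
T=env.capture("top")[:,:,::-1];S=env.capture("scene")[:,:,::-1]
cv2.imwrite("pics/p2.png",np.hstack([cv2.resize(T[140:260,140:300],(400,300),interpolation=2),cv2.resize(S[110:260,150:350],(400,300),interpolation=2)]))
E
```

```text
time_s: 30.72
position: [0.4749, 0.1722, 0.1704]
orientation: [0.656, 0.709, 0.174, -0.191]
wrist_force: [0.4, 0.2, -2.8]
finger_gap: 0.523
grip_force: 65.5
time_s: 31.35
position: [0.4741, 0.1739, 0.1714]
orientation: [0.673, 0.73, 0.081, -0.089]
wrist_force: [-0.3, 0.4, -3.4]
finger_gap: 0.531
grip_force: 65.5
time_s: 31.98
position: [0.474, 0.174, 0.171]
orientation: [0.677, 0.736, -0.001, -0.001]
wrist_force: [0.1, 0.3, -3.0]
finger_gap: 0.524
grip_force: 65.4
t 32.575 F [ 0.2238  0.2322 -2.9465] Mtool [-0.0053  0.0355  0.0035] sem [0.0077 0.0077 0.0067] tau4-6 [-0.0149  0.0145 -0.0003] [0.005  0.0018 0.0029]
time_s: 33.2
position: [0.5568, 0.0963, 0.202]
orientation: [0.678, 0.735, -0.0, 0.0]
wrist_force: [-0.2, 0.1, -3.4]
finger_gap: 0.527
grip_force: 65.5
time_s: 33.83
position: [0.6566, -0.0005, 0.2012]
orientation: [0.678, 0.735, -0.001, -0.0]
wrist_force: [0.3, 0.6, -3.0]
finger_gap: 0.528
grip_force: 65.5
time_s: 34.45
position: [0.6666, -0.0098, 0.2006]
orientation: [0.677, 0.736, -0.001, -0.001]
wrist_force: [-0.4, -0.3, -3.8]
finger_gap: 0.526
grip_force: 65.5
t 34.45 pos [ 0.6666 -0.0098  0.2006] gap 0.5261194136736115 tool shift [-0.0005  0.0001  0.0006] turn deg [-0.176   0.0003 -0.0455] F [-0.4307 -0.2898 -3.7972] M [ 0.057  -0.0226  0.0141] M tool [-0.0272  0.0549 -0.0143]
```

View pics/p2.png

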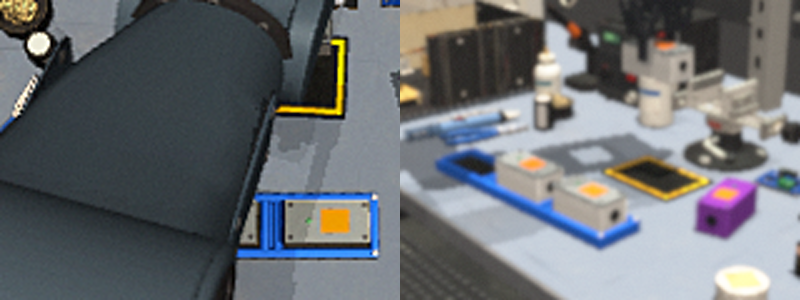

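The left pocket is empty, the middle and right cases sit in the rack, and the held case is up over the mat. I'll check the two seats numerically against the start picture, then hand in if they match.

Run:
```python
from h import *
S=np.ascontiguousarray(env.capture("scene")[:,:,::-1])
M=sorted([b[1] for b in blobs(S,(8,90,140),(25,255,255),12) if 175<b[1][0]<262 and 170<b[1][1]<215],key=lambda c:c[0])
print(M); w=plane("scene",M,.0536);print(w)
ref=np.array([[215.24,191.73],[245.96,204.71]]); print(w-plane("scene",ref,.0536))
if len(M)==2 and np.abs(w-plane("scene",ref,.0536)).max()<.005: env.hand_in();print("handed in")
```

```text
[array([215.72222222, 191.57407407]), array([246.15517241, 204.56896552])]
[[ 0.48610831  0.04445144  0.0536    ]
 [ 0.49580612 -0.07633416  0.0536    ]]
[[1.64514854e-03 5.40281737e-05 0.00000000e+00]
 [9.23280823e-04 3.54521980e-04 0.00000000e+00]]
the job is handed in; nothing more can be done
handed in
```

The job is handed in: the rattling case was the left one. It is held level over the middle of the mat, underside about 16 cm up, and the two quiet cases are back in the middle and right pockets, within 2 mm of where they started.

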